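# Lock a precision balance for transport

## Robot

A 6-joint arm with a two-finger parallel gripper is mounted at the origin on a cart in front of the work surface, level with it; the furniture and walls round the work are solid. World frame = base frame: x ahead of the robot, y to its left, z up, the work surface at z = 0. Lengths are in m, angles in rad, forces in N, time in s.
With the tool pointing down it reaches from about 0.325 to 0.75 m from the base axis. Payload 7.6 kg.
Tool frame: the origin (TCP) lies on the centre line of the jaws, within the pads' length; the fingertips stand 8 mm ahead of it and the grasp point (between the pads) lies 11 mm behind it; z points along the fingers, y is the direction in which the jaws open and shut (so a half turn about z gives the same grasp; the last joint's range is limited). The gripper opens to 85 mm and grips with 20 to 120 N. Pads are 22 mm wide; open, the fingers measure 114 mm over their backs; the gripper's body (76 mm by 85 mm) begins 54 mm behind the grasp point. The pads swing forward as they close: fully open they stand 13 mm farther back than shut.
Start: joints at [1.055, 0.052, 1.401, -0, 1.689, -0.07], TCP at [0.226, 0.474, 0.239] pointing down, gripper open.
Joint ranges: [-2.9, 2.9], [-0.91, 2.17], [0.12, 2.37], [-1.06, 4.2], [0.26, 2.73], [-2.93, 2.93]. Speed limits (rad/s): [2.57, 2.57, 3.01, 3.14, 3.14, 3.14].

## Interface

Orientations are given as a rotation vector (axis times angle).
In Python, from workcell import manip, snapshot gives the robot as it stands. Calls block until the motion is done:
- manip.goto(position, orientation): joint-space move of the TCP to a pose.
- manip.movel(position, ori=None, speed=0.15, until_force=None): straight line of the TCP; ori=None keeps the orientation; speed is the mean speed in m/s. With until_force (N) it stops when the force on the tool has changed by that much, and returns True; else False.
- manip.goto_joints(angles): joint-space move.
- manip.command_gripper(opening): finger opening in m; the grip force is fixed at half the most; returns when the fingers have stopped.
- manip.wait(seconds).
- manip.inverse_kinematics(position, orientation): joint angles nearest the present ones, or None.
- snapshot(name): name is "side" or "top" or "wrist"; returns a dict with "img" (384x512x3 uint8, red, green, blue), "fov_y" (degrees; the focal length in pixels is half the picture's height over the tangent of half this angle, whatever the lens; pixels are square), "cx", "cy" (the principal point, pixels), "k1" (the pictures are not rectified: a ray, as slopes to the right and down, at radius r is drawn at 1 + k1 r^2 times it, then the intrinsics apply), "R" (3x3) and "t" (3): a world point X has camera coordinates R X + t; the wrist camera has in their place "mount" (4x4, takes a point from camera to tool coordinates, whose origin is the TCP and whose axes are the flange's). Camera axes: x right, y down, z forward; pixel columns grow to the right and rows downward; lengths in m; the calibration is good to about 2 mm. A picture is of the moment at which its call begins: read the wrist's pose just before it. There is no depth.
A pose or a line that the arm cannot do raises manip.IKError and nothing moves.
- manip.finish_job(): hands the job in, once; it reports no verdict.
Readings, each from a call of its own:
- manip.get_clock(): time.
- manip.get_joint_pos(): joint angles.
- manip.get_dq(): joint speeds.
- manip.get_tau(): joint torques, N m.
- manip.get_tool_pos(): TCP position.
- manip.get_eef_rot(): TCP orientation.
- manip.get_ft_force(): force on the tool from outside, world axes, zero at the start.
- manip.get_moment(): the same for the moment, N m.
- manip.get_width(): finger opening in m.
Only numpy, scipy, OpenCV 4.12 (cv2) and the standard library are available. Lean on these libraries where they do the work, as an engineer would, in place of code of your own. Each camera call takes 0.05 s, during which the arm holds its last target. There are 200 camera calls.

## Task

The balance is going to be carried to another room. Lift its weighing pan off and lay it the same way up on the open bench to the right of the balance without dropping it; then reach into the well that the pan covered, press the sprung transport-lock knob down, turn it clockwise until you feel its stop and let it rise into its catch, so that it stays locked down. Feel your way and do not force the lock or lean on the balance, and leave the flask and the brass weights alone.

Things in the scene. Friction and masses are not known exactly. Their poses are not given: they have to be found in the camera images.
- balance: White precision balance, fixed, sloping console in front. Origin on the bench below the centre of its round well; x to its back (edges -130, +86 mm), y to its left (edges +-91), z up. Housing top 66 mm above the bench, flat from x = -68. Four pillars, radius 5 mm, at x = +-24, y = +-46, tops at 78 mm, carry the pan. To its right the bench is clear at world x 0.40 to 0.54, y -0.33 to -0.17.
- pan: Steel weighing pan, an inverted tray 66 (x) x 112 (y) x 12 mm, 120 g; top 2.5 mm thick, 2 mm skirt all round that hangs over the four pillars with 2 mm play. Origin at the centre of the skirt's lower edge, z up. Starts on the pillars over the well, axes along the balance's, origin 68.5 mm and top 80.5 mm above the bench. Grip it across its 66 mm width.
- lock_seat: Steel flange, radius 27 mm, 2 mm thick, fixed on the well floor under the knob; origin on the well floor, on the knob's axis, z up. The bayonet mechanism below it is hidden. More than 13 N between the knob and it (its stop, slot sides or padded floor) harms the lock: 0.2 N m beyond the knob's own friction at the stop (its pin runs at 16 mm radius), or pressing with over 23 N.
- lock_knob: Black lock knob in the well: disc, radius 20.5 mm, 5 mm thick, with an upright bar grip on it 34 (x) x 12 (y) x 16 mm. Origin at the centre of the disc's underside, z up on the turning axis; starts up (unlocked), origin 37 mm above the bench. It cannot turn while up. Pressed down 6 to 7.5 mm (rubber-padded floor there) it turns clockwise seen from above against 0.05 N m of friction.
- knob_top (a point): Centre of the top of the knob's bar, 21 mm above the knob's origin. A spring lifts the knob with 5 N (up) to 11 N (7.5 mm down). Its stop lies 0.72 to 1.46 rad clockwise of the start, differs each time, cannot be seen, only felt. Let go there, or at most 0.04 rad short of it, the knob rises into its catch and rests 2 mm below its start: locked. Let go sooner, it rests 5 mm down.
- conical_flask: Glass conical flask, 65 mm wide and 107 mm tall, standing to the left of the balance; origin at the centre of its base. A bystander.
- weight_large: Brass knob weight, 27 mm wide, 34 mm tall, standing to the left of the balance; origin at the centre of its base. A bystander.
- weight_small: Brass knob weight, 22 mm wide, 30 mm tall, standing to the left of the balance; origin at the centre of its base. A bystander.
- well_mouth (a point): Centre of the round well's mouth, 68 mm above the bench. The well is a plain cylinder, radius 36 mm, with its floor 26 mm above the bench, that is 40 mm below the housing top; a steel lip, 3 mm wide, stands 2 mm above the housing round it. The top of the knob's bar starts 8 mm below the housing top.
Not all that is in view belongs to the job. What is shaped like the pan but green is not meant.

How it is judged:
By the outcome, as a careful person would: the job done as asked, in the order asked, and still so for the second after the job is handed in, with the robot touching nothing.
It also fails if it takes over 70 s, if anything falls off the work surface, if the arm or the gripper's body presses on something with over 40 N, if the wrist force passes 120 N, or if a joint passes its speed limit or range.

## Working session

There is one attempt and no reset: what is moved stays moved. The work goes in short steps, each a Python script; the robot and the scene stay as the last script left them, time stands still between calls to the robot, and variables do not carry over. Pictures are saved under pics/ and viewed, about 8 in all and at most 12, crops included, and the job is handed in when it is done.

```bash
ls; mkdir -p pics; python3 - <<'E'
from workcell import manip, snapshot
import cv2, numpy as np
for n in("side","top"):
    s=snapshot(n); cv2.imwrite(f"pics/{n}0.png",s["img"][:,:,::-1])
    np.save(f"pics/{n}0.npy",{k:v for k,v in s.items()},allow_pickle=True)
    print({k:v for k,v in s.items() if k!="img"})
print(manip.get_clock(),manip.get_tool_pos(),manip.get_eef_rot(),manip.get_ft_force(),manip.get_width())
E
```

```text
pics
{'fov_y': 52.113582604030015, 'cx': 258.26648904362173, 'cy': 191.86064674122568, 'k1': -0.07044250203679651, 'R': array([[-0.99970223, -0.0179277 , -0.0165546 ],
       [ 0.00502759,  0.51253406, -0.85865218],
       [ 0.02387846, -0.85847972, -0.5122913 ]]), 't': array([ 0.48545232, -0.02591777,  0.98639946])}
{'fov_y': 51.08822796378246, 'cx': 257.3632321126341, 'cy': 193.45700846098256, 'k1': -0.13957680596773936, 'R': array([[-0.0147671 , -0.99979453,  0.01388622],
       [-0.99401282,  0.01317521, -0.10846623],
       [ 0.10826099, -0.01540481, -0.99400314]]), 't': array([0.13860554, 0.4813965 , 0.85490475])}
0.1 [0.22622847 0.47348569 0.23857653] [-6.94395111e-01 -3.06347064e+00  2.04318787e-03] [0.10597803 0.01348572 0.00647958] 0.08549155798722433
```

View pics/top0.png

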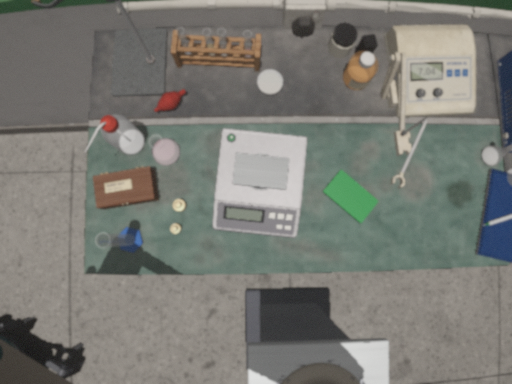

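View pics/side0.png

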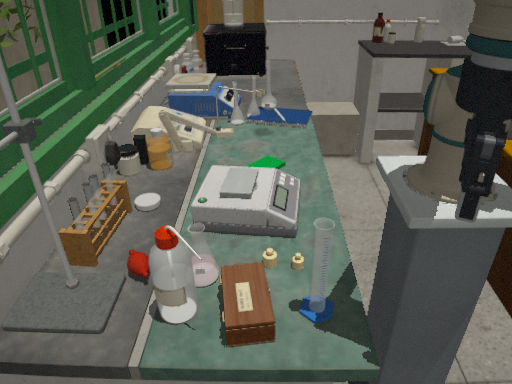

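The top view shows the balance at about (261,183). On it, at (261,171), is the grey steel pan. The other pan-shaped thing is flat and green, at (351,196), so it is the decoy. The flask is at (165,150) and the weights at (179,205) and (175,228), all left of the balance. I'll confirm with an enlarged crop.

```bash
cat > h.py <<'E'
import numpy as np, cv2
from workcell import manip, snapshot
from scipy.spatial.transform import Rotation as Ro
def cam(s):
    f=192/np.tan(np.radians(s["fov_y"]/2)); return f
def pix2world(s,uv,z):
    f=cam(s); d=np.array([(uv[0]-s["cx"])/f,(uv[1]-s["cy"])/f]); p=d.copy()
    for _ in range(20): p=d/(1+s["k1"]*(p@p))
    R,t=np.array(s["R"]),np.array(s["t"]); c=-R.T@t; r=R.T@np.array([p[0],p[1],1])
    return c+r*(z-c[2])/r[2]
def proj(s,X):
    f=cam(s); X=np.atleast_2d(X)@np.array(s["R"]).T+s["t"]; p=X[:,:2]/X[:,2:]
    p=p*(1+s["k1"]*(p**2).sum(1,keepdims=True)); return p*f+[s["cx"],s["cy"]]
def wristcam(s,pos,rot):   # fill in R,t of the wrist camera
    T=np.eye(4); T[:3,:3]=Ro.from_rotvec(rot).as_matrix(); T[:3,3]=pos
    C=np.linalg.inv(T@s["mount"]); s["R"],s["t"]=C[:3,:3],C[:3,3]; return s
def wsnap(name):
    p,r=manip.get_tool_pos(),manip.get_eef_rot(); s=wristcam(snapshot("wrist"),p,r)
    np.save(f"pics/{name}.npy",s,allow_pickle=True); return s
def load(n): return np.load(f"pics/{n}.npy",allow_pickle=True).item()
def down(yaw):  # tool z down, tool y (jaw axis) at world angle yaw
    y=np.array([np.cos(yaw),np.sin(yaw),0]); z=np.array([0,0,-1.]); x=np.cross(y,z)
    return Ro.from_matrix(np.c_[x,y,z]).as_rotvec()
def crop(img,x0,y0,x1,y1,k,name):
    cv2.imwrite(f"pics/{name}.png",cv2.resize(img[y0:y1,x0:x1,::-1],None,fx=k,fy=k,interpolation=cv2.INTER_CUBIC))
E
python3 - <<'E'
from h import *
s=load("top0"); crop(s["img"],200,120,390,245,4,"c1")
print("pan",pix2world(s,(261,171),.0805),"green",pix2world(s,(351,196),0))
from h import down
p=pix2world(s,(261,171),.0805)
for yaw in (0,np.pi,): print(manip.inverse_kinematics([p[0],p[1],.3],down(yaw)))
print(np.round(s["R"],2),snapshot("wrist")["mount"])
E
```

```text
pan [0.52384103 0.12449926 0.0805    ] green [ 0.477387   -0.08170309  0.        ]
[ 1.64751001e-01  8.47174720e-02  1.24693617e+00 -4.44089210e-16
  1.80993901e+00  1.64751001e-01]
None
[[-0.01 -1.    0.01]
 [-0.99  0.01 -0.11]
 [ 0.11 -0.02 -0.99]] [[ 4.61815895e-04 -9.62121177e-01 -2.72621765e-01  6.99208915e-02]
 [ 9.99999379e-01  7.20830729e-04 -8.49935445e-04 -2.16328161e-04]
 [ 1.01425504e-03 -2.72621204e-01  9.62120913e-01 -1.34823238e-01]
 [ 0.00000000e+00  0.00000000e+00  0.00000000e+00  1.00000000e+00]]
```

View pics/c1.png

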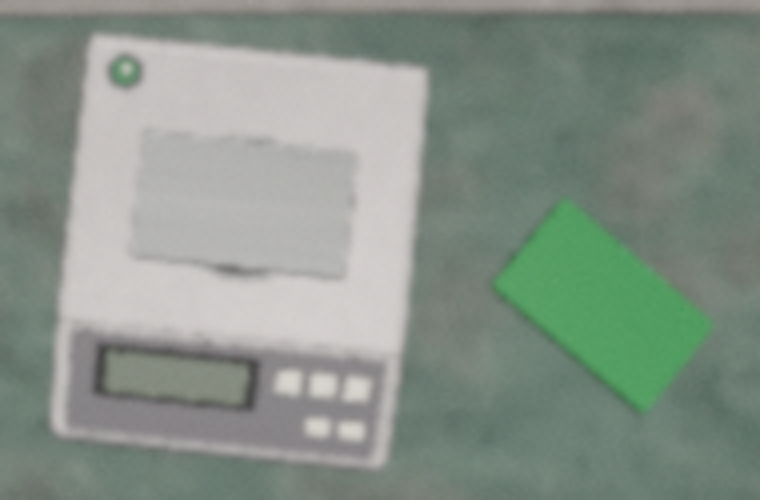

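The crop shows the steel pan on the balance, corners at crop (146,129), (357,153), (344,277), (132,255). The green plate lies on the bench to the right. The grey one on the pillars fits the description.

```bash
python3 - <<'E'
from h import *
s=load("top0")
def fit(c,z,off,k):
    P=np.array([pix2world(s,((u+.5)/k-.5+off[0],(v+.5)/k-.5+off[1]),z)[:2] for u,v in c]); return P
P=fit([(146,129),(357,153),(344,277),(132,255)],.0805,(200,120),4)
print(P,P.mean(0)); d=(P[0]+P[3]-P[1]-P[2])/2; e=(P[0]+P[1]-P[2]-P[3])/2
print("sizes",np.linalg.norm(d),np.linalg.norm(e),"yaw",np.arctan2(-d[0],d[1]),np.arctan2(e[1],e[0]))
B=fit([(92,36),(427,68)],.066,(200,120),4); d=B[0]-B[1]; print("housing back",B,np.linalg.norm(d),np.arctan2(-d[0],d[1]))
yaw=np.arctan2(-d[0],d[1]); p=P.mean(0)
R=Ro.from_rotvec(down(yaw)).as_matrix()
# TCP so the camera looks at pan: camera 70mm along tool x, tilted
M=snapshot("wrist")["mount"]; c=R@M[:3,3]; a=R@M[:3,2]; print("cam off",c,"axis",a)
tz=.25; h=tz+c[2]-.08; tgt=np.r_[p,.0]; xy=p-c[:2]-a[:2]*h/-a[2]
print("tcp for view",xy,np.hypot(*xy))
q=manip.inverse_kinematics([*xy,tz],down(yaw)); print(q)
if q is not None:
    manip.goto([*xy,tz],down(yaw)); w=wsnap("w1"); cv2.imwrite("pics/w1.png",w["img"][:,:,::-1]); print(manip.get_tool_pos(),manip.get_clock())
E
```

```text
[[0.56477617 0.17555718]
 [0.55080146 0.06609653]
 [0.48598634 0.07438801]
 [0.49881    0.18329374]] [0.52509349 0.12483386]
sizes 0.11000230485782113 0.06587990157489615 yaw -0.1221114728979114 -0.12194798578495611
housing back [[0.61897323 0.20454598]
 [0.59955054 0.02599536]] 0.1796039048752385 -0.10835369040965995
cam off [0.00734636 0.06953422 0.1348233 ] axis [-0.03032674 -0.27093096 -0.96212094]
tcp for view [0.52735538 0.14113715] 0.5459151912547413
[ 1.93858885e-01  1.08977127e-01  1.31962627e+00 -4.44089210e-16
  1.71298925e+00  3.02212576e-01]
[0.52702644 0.14216302 0.25001655] 1.8917
```

View pics/w1.png

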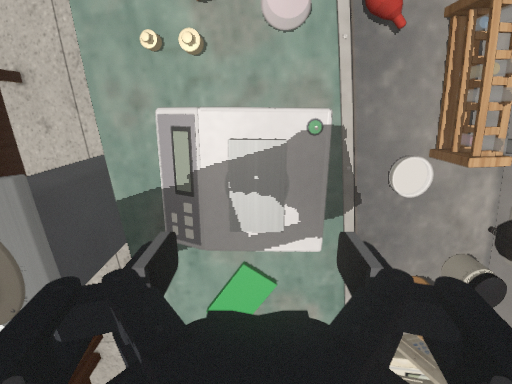

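The wrist view shows the pan at about (258,186), partly in shadow, with its corners near (229,139), (287,138), (287,234) and (229,234). I'll overlay the predicted outlines on an enlarged crop to check.

```bash
cat >> h.py <<'E'
def balpts(p,yaw,pts): # balance coordinates -> world
    c,s=np.cos(yaw),np.sin(yaw); pts=np.atleast_2d(pts).astype(float)
    return np.c_[p[0]+c*pts[:,0]-s*pts[:,1],p[1]+s*pts[:,0]+c*pts[:,1],pts[:,2]]
PANTOP=[(33,56,80.5),(33,-56,80.5),(-33,-56,80.5),(-33,56,80.5)]
HOUS=[(86,91,66),(86,-91,66),(-68,-91,66),(-68,91,66)]
E
python3 - <<'E'
from h import *
s=load("w1"); k=6;x0,y0=218,125
img=cv2.resize(s["img"][y0:y0+120,x0:x0+115,::-1],None,fx=k,fy=k,interpolation=cv2.INTER_CUBIC)
img=cv2.resize(img,None,fx=.8,fy=.8); k*=.8
for pts,col in((PANTOP,(0,0,255)),):
    u=proj(s,balpts((.5251,.1248),-.118,np.array(pts)/1e3)); print(u)
    cv2.polylines(img,[np.int32((u-[x0,y0]+.5)*k-.5)],True,col,1)
cv2.imwrite("pics/c2.png",img); print(img.shape)
E
```

```text
[[288.06320885 140.47123822]
 [284.12844189 232.68017955]
 [230.32472062 232.07929717]
 [228.81209476 139.74998142]]
(576, 552, 3)
```

View pics/c2.png

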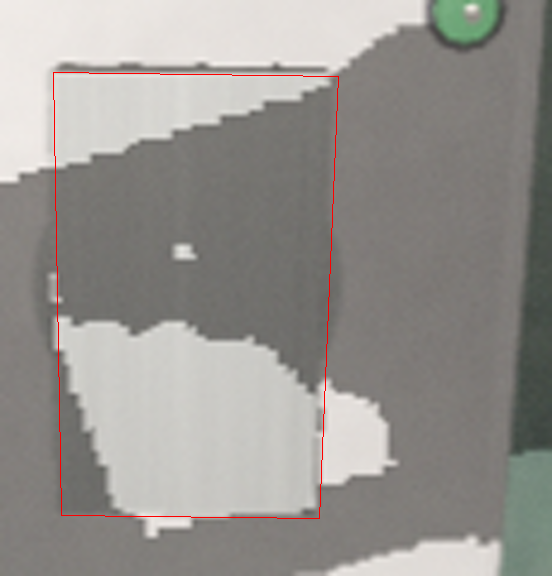

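The outline predicted from the top view agrees to about 1 px (1 mm), and the observed edges suggest a yaw of about -0.112. Next I need the fingertips' depth when open, so I'll project tool-frame candidates into the picture I already have.

```bash
python3 - <<'E'
from h import *
s=load("w1"); C=np.linalg.inv(s["mount"]); f=dict(s); f["R"],f["t"]=C[:3,:3],C[:3,3]
for z in (8,-5): print(z,proj(f,np.array([(x,y,z) for y in(-57,-42.7,42.7,57) for x in (11,-11)])/1e3).round(0).tolist())
k=5
img=cv2.resize(s["img"][220:320,120:200,::-1],None,fx=k,fy=k,interpolation=cv2.INTER_CUBIC)
img=cv2.convertScaleAbs(img,alpha=2,beta=20)
for z,col in((8,(0,0,255)),(-5,(0,255,255))):
    u=proj(f,np.array([(11,-57,z),(11,-42.7,z),(-11,-42.7,z),(-11,-57,z)])/1e3)
    cv2.polylines(img,[np.int32((u-[120,220]+.5)*k)],True,col,1)
cv2.imwrite("pics/c3.png",img)
E
```

```text
8 [[159.0, 218.0], [162.0, 253.0], [183.0, 218.0], [186.0, 253.0], [334.0, 218.0], [331.0, 253.0], [359.0, 218.0], [355.0, 253.0]]
-5 [[150.0, 227.0], [155.0, 264.0], [177.0, 228.0], [180.0, 265.0], [340.0, 228.0], [337.0, 265.0], [367.0, 228.0], [363.0, 264.0]]
```

View pics/c3.png

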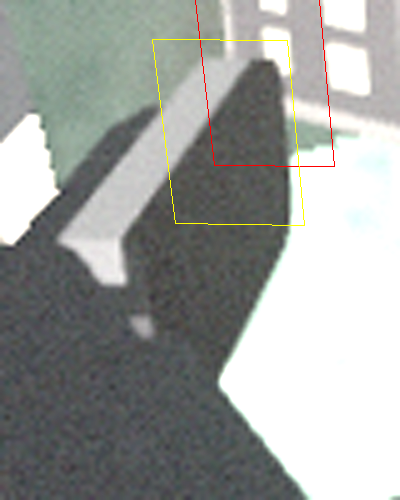

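The yellow outline (tips 5 mm behind the TCP when open) matches the finger. So "8 mm ahead" applies to the shut jaws, and at 66 mm opening the tips should be about 1 mm ahead of the TCP. Now I'll grasp at TCP z ≈ 73 mm and lift a little.

```bash
python3 - <<'E'
from h import *
p=(.5251,.1252); o=down(-.113)
manip.goto([*p,.14],o); 
print(manip.movel([*p,.0735],speed=.06,until_force=4), manip.get_tool_pos(),manip.get_ft_force())
manip.command_gripper(.06); print(manip.get_width(),manip.get_tool_pos(),manip.get_ft_force(),manip.get_moment())
print(manip.movel([*p,.0785],speed=.02,until_force=8),manip.get_ft_force())
manip.movel([*p,.16],speed=.08); print(manip.get_width(),manip.get_ft_force(),manip.get_moment(),manip.get_clock())
s=wsnap("w2"); cv2.imwrite("pics/w2.png",s["img"][:,:,::-1])
E
```

```text
False [0.52540288 0.12524726 0.07401779] [ 0.35456563 -0.08111816  0.38684552]
0.06438902751725767 [0.52573499 0.12532151 0.07456185] [-0.25865067  0.23860844  4.17815186] [ 0.06694411  0.10111089 -0.00455355]
False [-0.11388963 -0.71443872 -1.19745434]
0.06408151871723096 [-0.24259436  0.79313823 -1.25035331] [-0.051695    0.0202697   0.04344785] 5.5583
```

View pics/w2.png

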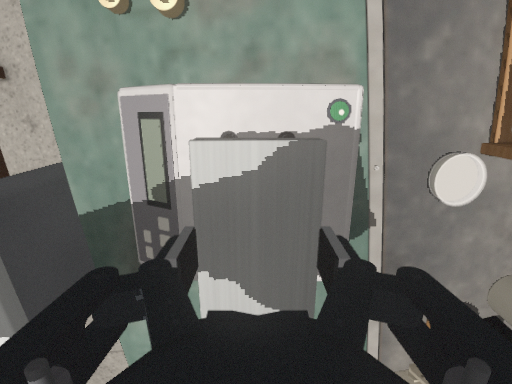

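The pan is held level at its middle, and the force reads -1.25 N, which matches its weight. Next: carry it right and set it down by feel.

```bash
python3 - <<'E'
from h import *
p=(.47,-.25); o=down(0.)
manip.goto([*p,.10],o); print(manip.get_tool_pos(),manip.get_ft_force(),manip.get_width())
manip.movel([*p,.016],speed=.08)
print(manip.movel([*p,.001],speed=.012,until_force=2.5),manip.get_tool_pos(),manip.get_ft_force())
manip.command_gripper(.085); print(manip.get_width(),manip.get_ft_force(),manip.get_tool_pos())
manip.movel([*p,.12],speed=.15); print(manip.get_ft_force(),manip.get_clock())
# view of the well
yaw=-.113; P=np.array([.5251,.1252]); R=Ro.from_rotvec(down(yaw)).as_matrix(); M=snapshot("wrist")["mount"]
c=R@M[:3,3]; a=R@M[:3,2]; tz=.2; h=tz+c[2]-.06; xy=P-c[:2]-a[:2]*h/-a[2]
manip.goto([*xy,tz],down(yaw))
s=wsnap("w3"); t=snapshot("top"); np.save("pics/top3.npy",t,allow_pickle=True)
k=3.4
A=cv2.resize(s["img"][115:255,190:350,::-1],None,fx=k,fy=k,interpolation=cv2.INTER_CUBIC)
B=cv2.resize(t["img"][120:260,330:450,::-1],None,fx=2,fy=2,interpolation=cv2.INTER_CUBIC)
I=np.zeros((480,790,3),np.uint8); I[:A.shape[0],:A.shape[1]]=A; I[:B.shape[0],550:790]=B
cv2.imwrite("pics/c4.png",I); print(manip.get_clock(),A.shape)
E
```

```text
[ 0.47051922 -0.24926211  0.10019976] [ 0.51719     0.63079195 -0.65301172] 0.06441192166549635
True [ 0.46995014 -0.24996965  0.00606608] [-0.75722756  0.29335482  4.97626297]
0.08476655358763129 [-0.26940597 -0.10392145 -0.25614021] [ 0.46910908 -0.24944202  0.00490455]
[-0.09712646  0.15649536 -0.1190592 ] 10.3333
11.9583 (476, 544, 3)
```

View pics/c4.png

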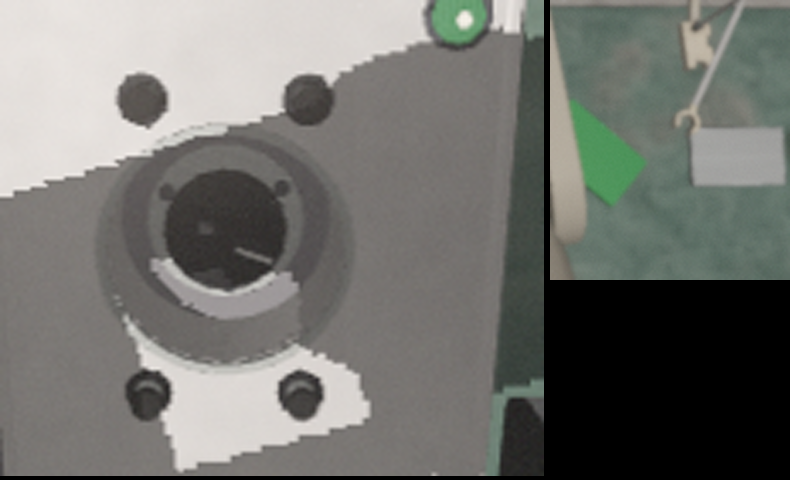

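The pan lies flat on the clear bench at its target. The well is open, with pillar tops at crop (142,98), (308,98), (148,388), (301,388). The knob is dark, so I'll fit the pillars for the well's pose and stretch the contrast for the bar's angle.

```bash
python3 - <<'E'
from h import *
from scipy.optimize import least_squares
s=load("w3"); k=3.4
uv=(np.array([(142,97),(308,97),(148,391),(301,391)])+.5)/k-.5+[190,115]
pil=np.array([(-24,46,78),(24,46,78),(-24,-46,78),(24,-46,78)])/1e3
r=least_squares(lambda q:(proj(s,balpts(q[:2],q[2],pil))-uv).ravel(),[.525,.125,-.113]); print(r.x,r.fun.round(1))
q=r.x
x0,y0,x1,y1=225,150,290,215; K=8
g=s["img"][y0:y1,x0:x1,::-1].astype(float); g=np.clip((g-15)*3.2,0,255).astype(np.uint8)
A=cv2.resize(g,None,fx=K,fy=K,interpolation=cv2.INTER_CUBIC)
for z,col in((.058,(0,0,255)),):
    bar=[(17,6,58),(17,-6,58),(-17,-6,58),(-17,6,58)]
    u=proj(s,balpts(q[:2],q[2],np.array(bar)/1e3)); cv2.polylines(A,[np.int32((u-[x0,y0]+.5)*K)],True,col,1)
cv2.imwrite("pics/c5.png",A)
E
```

```text
[ 0.52429472  0.12925137 -0.11592712] [-1.2 -1.6  1.1 -1.5 -0.7  1.9  0.8  2. ]
```

View pics/c5.png

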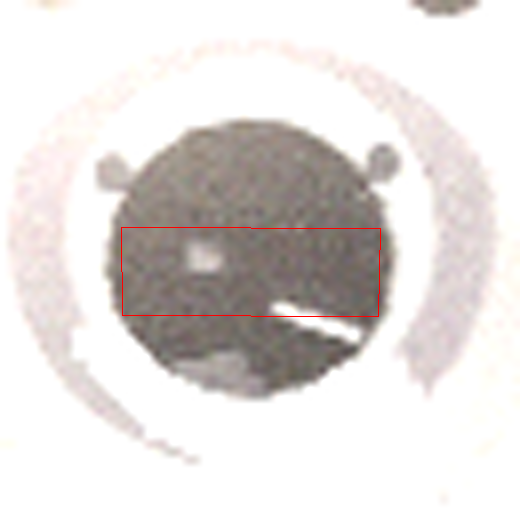

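The well and the knob's disc are visible, but the bar barely separates from the disc in the gripper's shadow, and the pillar fit's residuals are 1–2 px. I'll look again from the grasp orientation (jaws across the bar) and use two heights for a better fit.

```bash
python3 - <<'E'
from h import *
P=np.array([.5248,.127]); yaw=-.114+np.pi/2
M=load("w3")["mount"]; R=Ro.from_rotvec(down(yaw)).as_matrix(); c=R@M[:3,3]; a=R@M[:3,2]
I=[]
manip.command_gripper(.03)
tz=.15; h=tz+c[2]-.06; xy=P-c[:2]-a[:2]*h/-a[2]
manip.goto([*xy,tz],down(yaw)); manip.wait(.3)
print(manip.get_joint_pos(),xy,manip.get_tool_pos(),manip.get_eef_rot(),down(yaw))
s=wsnap("w4")
print(proj(s,[*P,.068]),manip.get_clock())
u=proj(s,[*P,.06])[0].astype(int); x0,y0=np.maximum(u-[65,58],0); k=6
g=s["img"][y0:y0+100,x0:x0+130,::-1].astype(float)
g=255*np.clip(g/200,0,1)**.45
cv2.imwrite("pics/c6.png",cv2.resize(g.astype(np.uint8),None,fx=k,fy=k,interpolation=cv2.INTER_CUBIC)); print(x0,y0)
E
```

```text
[ 1.67917877e-01  1.54001379e-01  1.47045872e+00  1.09902579e-05
  1.51698612e+00 -1.28869307e+00] [0.5300999  0.12727572] [0.53012739 0.12729351 0.15006163] [1.79257468e-01 3.13633379e+00 6.81223927e-05] [0.17897383 3.13649052 0.        ]
[[256.16943778 192.24539958]] 14.2917
191 131
```

View pics/c6.png

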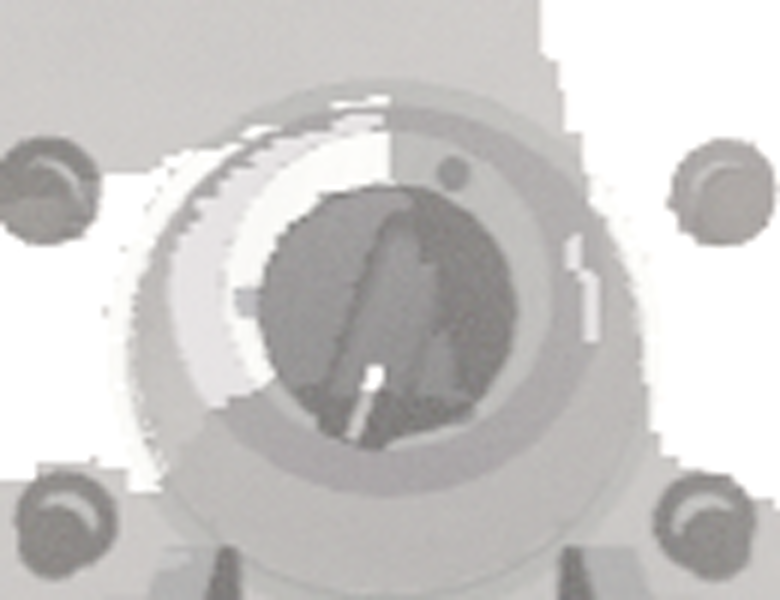

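The bar now shows clearly: it is turned about 15° clockwise of the balance's x axis, running from crop (360,420) to (400,210). The disc spans columns 262–515 and pillar blobs stand at the four corners. I'll fit the disc and lip ellipses and overlay the model to check.

```bash
cat > ov.py <<'E'
from h import *
import sys
def circ(r,z,cx=0,cy=0): a=np.linspace(0,2*np.pi,60); return np.c_[cx+r*np.cos(a),cy+r*np.sin(a),0*a+z]/1e3
def overlay(s,q,ka,x0,y0,w,h,k,name,drop=0,gam=.45):
    g=255*np.clip(s["img"][y0:y0+h,x0:x0+w,::-1]/200.,0,1)**gam
    A=cv2.resize(g.astype(np.uint8),None,fx=k,fy=k,interpolation=cv2.INTER_CUBIC)
    def d(P,col,yaw=q[2]):
        u=proj(s,balpts(q[:2],yaw,P)); cv2.polylines(A,[np.int32((u-[x0,y0]+.5)*k)],True,col,1)
    for X in(-24,24):
        for Y in(-46,46): d(circ(5,78,X,Y),(0,0,255)); d(circ(5,66,X,Y),(255,0,0))
    d(circ(36,68),(0,200,0)); d(circ(39,68),(0,200,0)); d(circ(20.5,42-drop),(0,0,255)); d(circ(27,28),(255,0,255))
    d(np.array([(17,6,58-drop),(17,-6,58-drop),(-17,-6,58-drop),(-17,6,58-drop)])/1e3,(0,160,255),ka)
    cv2.imwrite(f"pics/{name}.png",A)
E
python3 - <<'E'
from ov import *
from scipy.optimize import least_squares
s=load("w4")
px=lambda c:(np.array(c)+.5)/6-.5+[191,131]
# extremes: disc left/right/top, lip outer right
def res(q):
    D=proj(s,balpts(q[:2],0,circ(20.5,42)))
    o=px([(262,300),(515,310),(388,183)])
    return [D[:,0].min()-o[0,0],D[:,0].max()-o[1,0],D[:,1].min()-o[2,1]]
r=least_squares(res,[.5248,.127]); print(r.x,r.fun)
overlay(s,(*r.x,-.114),-.114-.27,191,131,130,100,6,"c7")
E
```

```text
[0.52351933 0.12625629] [-1.04199138  1.04103283  0.04548801]
```

View pics/c7.png

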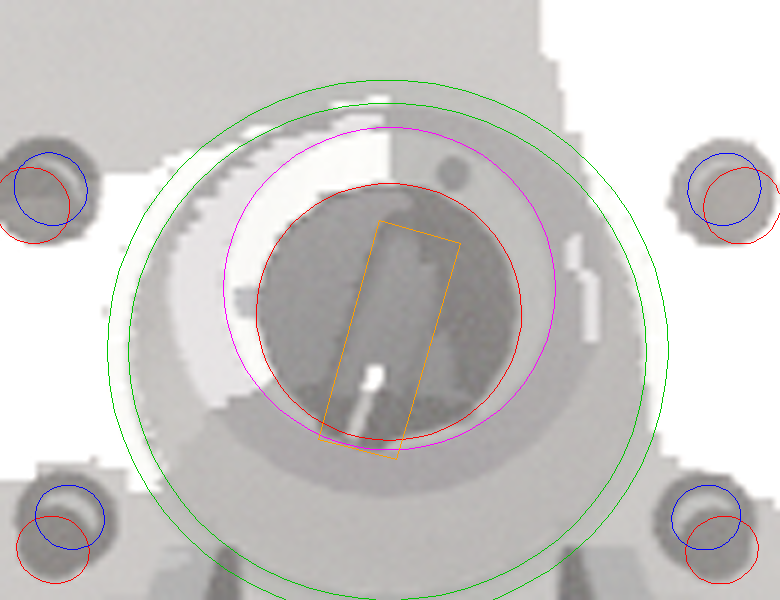

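The model overlay agrees to about 1 mm. I get the axis at (0.5242, 0.1262) and the bar at about -0.30 rad from the balance axis. I've seen 11 pictures, so I'll refine the bar's angle with line detection instead.

```bash
python3 - <<'E'
from ov import *
s=load("w4"); g=cv2.cvtColor(s["img"],cv2.COLOR_RGB2GRAY)
k=4;x0,y0=232,158
A=cv2.resize(g[y0:208,x0:280],None,fx=k,fy=k,interpolation=cv2.INTER_CUBIC).astype(float)
A=np.uint8(np.clip(A*3,0,255)); A=cv2.GaussianBlur(A,(0,0),1.5)
L=cv2.createLineSegmentDetector(cv2.LSD_REFINE_ADV).detect(A)[0][:,0]
for l in L:
    p=(l.reshape(2,2)+.5)/k-.5+[x0,y0]
    W=[pix2world(s,u,.058)[:2] for u in p]; d=W[0]-W[1]
    if np.linalg.norm(d)>.008:
        if d[0]<0:d=-d
        n=np.array([-np.sin(-.43),np.cos(-.43)]); m=(W[0]+W[1])/2-[.5242,.1262]
        print(p.round(1).tolist(),"len",round(np.linalg.norm(d)*1e3,1),"ang",round(np.arctan2(d[1],d[0]),3),"lat mm",round(m@n*1e3,1))
for v in range(162,206,3): print(v,g[v,236:278].tolist())
E
```

```text
[[250.3, 204.6], [253.3, 196.0]] len 8.4 ang -0.442 lat mm 0.5
[[268.8, 200.1], [254.6, 204.1]] len 13.1 ang -1.396 lat mm 9.3
[[253.3, 161.3], [263.4, 162.3]] len 8.6 ang 1.361 lat mm -4.7
[[275.8, 188.8], [268.5, 200.1]] len 12.1 ang -0.66 lat mm 15.8
[[269.5, 166.5], [275.9, 175.6]] len 9.7 ang 0.496 lat mm 9.4
[[255.7, 169.3], [251.6, 180.8]] len 10.8 ang -0.451 lat mm -4.9
162 [190, 190, 193, 192, 191, 193, 196, 195, 191, 192, 191, 192, 176, 124, 109, 69, 58, 61, 64, 62, 59, 58, 49, 54, 60, 61, 79, 95, 95, 71, 68, 74, 93, 104, 105, 106, 108, 106, 103, 104, 98, 89]
165 [191, 191, 191, 192, 192, 196, 176, 101, 63, 69, 71, 74, 71, 70, 75, 75, 70, 73, 71, 71, 73, 70, 72, 61, 51, 48, 53, 48, 55, 52, 55, 71, 95, 104, 106, 105, 105, 103, 106, 106, 110, 106]
168 [191, 192, 164, 66, 62, 69, 69, 70, 69, 72, 73, 72, 69, 70, 70, 71, 70, 72, 59, 47, 51, 50, 51, 52, 48, 48, 47, 48, 49, 50, 52, 52, 52, 54, 57, 81, 105, 108, 105, 107, 105, 107]
171 [169, 78, 64, 69, 72, 71, 67, 66, 72, 70, 70, 68, 70, 72, 70, 68, 69, 58, 52, 58, 63, 69, 66, 64, 58, 48, 51, 48, 46, 48, 50, 49, 52, 52, 52, 54, 52
[... 1258 characters left out ...]
, 75, 60, 57, 50, 48, 44, 49, 46, 56, 59, 60, 62, 62, 137, 197, 189, 89, 62, 61, 57, 51, 47, 53, 63, 58, 62, 60, 61, 52, 44, 47, 44, 46, 46, 70, 92, 104, 104, 99, 87]
198 [89, 101, 103, 102, 89, 56, 48, 48, 44, 44, 46, 44, 44, 46, 74, 108, 100, 55, 45, 42, 50, 42, 43, 46, 39, 45, 44, 48, 42, 51, 52, 45, 43, 50, 85, 106, 104, 102, 95, 85, 85, 85]
201 [84, 83, 83, 87, 90, 98, 105, 87, 46, 43, 47, 48, 46, 87, 120, 99, 44, 42, 47, 47, 42, 44, 41, 47, 44, 47, 42, 46, 48, 54, 67, 69, 76, 87, 88, 79, 80, 85, 81, 80, 83, 82]
204 [82, 81, 83, 82, 85, 83, 83, 82, 82, 83, 84, 72, 54, 69, 69, 43, 45, 44, 43, 51, 71, 93, 100, 104, 102, 103, 103, 97, 92, 89, 80, 84, 83, 82, 81, 85, 81, 85, 81, 81, 81, 81]
```

The bar's edge (-0.451) and its index mark (-0.442) agree on a world angle of about -0.446. The mark lies 0.5 mm from my axis. Now I'll enter the well with narrow jaws and close gently, watching forces.

```bash
python3 - <<'E'
from h import *
p=(.5242,.1262); o=down(-.446+np.pi/2)
r=lambda t:print(t,round(manip.get_clock(),2),"w",round(manip.get_width()*1e3,2),manip.get_tool_pos().round(5),"F",np.round(manip.get_ft_force(),2),"M",np.round(manip.get_moment(),3))
manip.command_gripper(.026)
manip.goto([*p,.12],o); r("above")
print(manip.movel([*p,.070],speed=.06,until_force=3)); r("mouth")
print(manip.movel([*p,.0535],speed=.03,until_force=3)); r("in")
for w in(.016,.0135,.0125): manip.command_gripper(w); r(w)
E
```

```text
above 14.93 w 26.14 [0.52418 0.1262  0.12008] F [-0.2  -0.12  1.09] M [ 0.039 -0.013  0.012]
False
mouth 15.91 w 25.86 [0.5245  0.12624 0.07045] F [-0.71  0.31  0.49] M [-0.015  0.007  0.006]
False
in 16.61 w 26.31 [0.52423 0.12621 0.0535 ] F [-0.38 -0.46  0.41] M [-0.031 -0.03  -0.003]
0.016 16.87 w 16.0 [0.52432 0.12622 0.0537 ] F [-1.06 -0.33 -0.32] M [0.007 0.053 0.024]
0.0135 17.08 w 13.5 [0.52421 0.12623 0.05355] F [ 0.24 -0.32 -0.44] M [ 0.012  0.031 -0.05 ]
0.0125 17.3 w 12.78 [0.52421 0.12619 0.05351] F [0.44 0.25 0.63] M [-0.037 -0.038  0.012]
```

```bash
cat >> h.py <<'E'
def rd(t,n=8):
    F=[];M=[]
    for _ in range(n): F.append(manip.get_ft_force()); M.append(manip.get_moment()); manip.wait(.01)
    F,M=np.mean(F,0),np.mean(M,0)
    R=Ro.from_rotvec(manip.get_eef_rot()).as_matrix()
    yaw=np.arctan2(R[1,1],R[0,1])
    print(t,round(manip.get_clock(),2),"w",round(manip.get_width()*1e3,2),manip.get_tool_pos().round(5),"yaw",round(yaw,4),"F",F.round(2),"M",M.round(3))
    return F,M,yaw
E
python3 - <<'E'
from h import *
rd("a")
manip.command_gripper(.0115); rd("b")
manip.command_gripper(.010); rd("c")
E
```

```text
a 17.37 w 12.35 [0.52421 0.1262  0.0535 ] yaw 1.1248 F [ 0.15 -0.35  0.24] M [ 0.003 -0.008  0.002]
b 17.65 w 11.74 [0.52423 0.12619 0.05355] yaw 1.1248 F [-0.33 -0.11  0.53] M [-0.022  0.043 -0.036]
c 17.93 w 10.98 [0.52421 0.12619 0.05362] yaw 1.1248 F [-1.1  -0.22  1.93] M [-0.053  0.193 -0.037]
```

The grip is good, with small lateral force and moment. Press down in steps.

```bash
python3 - <<'E'
from h import *
p=(.5242,.1262)
z0=manip.get_tool_pos()[2]
for d in(.002,.004,.0055,.0067):
    hit=manip.movel([*p,z0-d],speed=.02,until_force=9); F,M,y=rd((d,hit))
    if F[2]>14: print("high");break
E
```

```text
(0.002, False) 18.25 w 10.71 [0.52424 0.12619 0.05206] yaw 1.1248 F [-2.84 -0.91  5.55] M [-0.095  0.515 -0.039]
(0.004, False) 18.57 w 11.07 [0.52428 0.12621 0.05029] yaw 1.1248 F [-3.92 -0.92  6.98] M [-0.151  0.65  -0.061]
(0.0055, False) 18.88 w 10.7 [0.5243  0.12621 0.04897] yaw 1.1248 F [-4.16 -1.13  7.59] M [-0.167  0.765 -0.042]
(0.0067, False) 19.2 w 10.99 [0.52429 0.1262  0.04787] yaw 1.1249 F [-4.89 -1.32  8.82] M [-0.196  0.855 -0.036]
```

```bash
python3 - <<'E'
from h import *
p=(.5238,.1261); z0=.05362
for d in(.0075,.0082,.0089,.0096,.0103):
    hit=manip.movel([*p,z0-d],speed=.02,until_force=6); F,M,y=rd((d,hit))
    if hit or F[2]>11.6: break
E
```

```text
(0.0075, False) 19.52 w 10.68 [0.52425 0.12619 0.04735] yaw 1.1248 F [-3.73 -0.64  9.17] M [-0.127  0.697 -0.046]
(0.0082, False) 19.83 w 10.93 [0.52428 0.1262  0.04674] yaw 1.1248 F [-4.31 -0.96  9.52] M [-0.146  0.751 -0.042]
(0.0089, False) 20.15 w 10.81 [0.52426 0.12621 0.04611] yaw 1.1248 F [-4.62 -1.15 10.36] M [-0.16   0.763 -0.058]
(0.0096, False) 20.47 w 10.43 [0.5243  0.12621 0.04572] yaw 1.1248 F [-5.87 -0.97 12.1 ] M [-0.194  0.979 -0.058]
```

The floor was felt at TCP z ≈ 46.0 mm (the slope stiffened). I'll back off to about 46.5 mm and start turning clockwise in small steps to learn the torque build-up.

```bash
python3 - <<'E'
from h import *
p=[.5233,.1261,.05362-.0085]; y0=1.1248
manip.movel(p,speed=.02); rd("back",15)
for a in(.01,.02,.03,.05,.08):
    manip.goto(p,down(y0-a)); F,M,y=rd(a,12)
    if M[2]>.14: break
E
```

```text
back 20.84 w 10.73 [0.52422 0.12621 0.04673] yaw 1.1248 F [-2.79 -1.06  9.75] M [-0.148  0.473 -0.054]
0.01 21.19 w 11.01 [0.52423 0.12621 0.04673] yaw 1.1149 F [-2.34 -1.01  9.68] M [-0.152  0.485  0.016]
0.02 21.54 w 11.04 [0.52421 0.12621 0.04672] yaw 1.1049 F [-2.65 -0.79  9.48] M [-0.134  0.472  0.004]
0.03 21.89 w 10.71 [0.52421 0.12623 0.04671] yaw 1.0949 F [-2.19 -0.93  9.5 ] M [-0.13   0.494 -0.002]
0.05 22.24 w 10.77 [0.52422 0.12623 0.0467 ] yaw 1.0748 F [-2.65 -0.69  9.96] M [-0.138  0.466 -0.024]
0.08 22.59 w 10.85 [0.52424 0.12622 0.04673] yaw 1.0448 F [-2.66 -0.8   9.65] M [-0.113  0.462 -0.047]
```

```bash
python3 - <<'E'
from h import *
p=[.5233,.1261,.05362-.0085]; y=1.1248-.08
m=[]
rd("s",12)
for d in(.002,.004,.006,.008,.010,.006,.002,-.002,-.006):
    t=manip.get_clock(); manip.movel(p,down(y+d),speed=.1); t2=manip.get_clock()
    M=[]
    for _ in range(12): M.append(manip.get_moment()[2]); manip.wait(.008)
    print(d,"dt",round(t2-t,3),"Mz",np.mean(M).round(4),"sd",np.std(M).round(3),np.round(M[:3],3))
rd("e",12)
E
```

```text
s 22.69 w 11.0 [0.52421 0.12624 0.0467 ] yaw 1.0448 F [-2.74 -0.57  9.83] M [-0.116  0.471 -0.06 ]
0.002 dt 0.25 Mz -0.0522 sd 0.025 [-0.064 -0.017 -0.06 ]
0.004 dt 0.25 Mz -0.0426 sd 0.045 [-0.025 -0.039 -0.091]
0.006 dt 0.25 Mz -0.0471 sd 0.032 [-0.041 -0.031 -0.06 ]
0.008 dt 0.25 Mz -0.0562 sd 0.015 [-0.041 -0.041 -0.046]
0.01 dt 0.25 Mz -0.0321 sd 0.033 [-0.048 -0.024 -0.028]
0.006 dt 0.25 Mz 0.0364 sd 0.027 [0.012 0.006 0.047]
0.002 dt 0.25 Mz 0.0078 sd 0.034 [-0.05   0.053  0.013]
-0.002 dt 0.25 Mz 0.0418 sd 0.02 [0.037 0.038 0.065]
-0.006 dt 0.25 Mz 0.0293 sd 0.036 [0.028 0.034 0.053]
e 25.94 w 11.32 [0.52423 0.12624 0.04673] yaw 1.039 F [-2.58 -0.79  9.93] M [-0.129  0.457  0.025]
```

Friction of about ±0.045 N m shows, and a 0.004 rad step already reverses it, so the coupling is stiff and the steps near the stop must be small. I'll turn freely to 0.695 rad (the stop cannot be before 0.72), checking moment and joint-6 torque noise.

```bash
python3 - <<'E'
from h import *
p=[.5233,.1261,.05362-.0085]; y0=1.1248
for a in(.3,.5,.69,.695):
    manip.goto(p,down(y0-a)); rd(a,8)
T=[];M=[]
for _ in range(12): T.append(manip.get_tau()[5]); M.append(manip.get_moment()[2]); manip.wait(.006)
print("tau6",np.mean(T),np.std(T),"Mz",np.mean(M),np.std(M),np.round(M,3),np.round(T,3))
E
```

```text
0.3 26.32 w 10.95 [0.5243  0.12632 0.04677] yaw 0.8247 F [-2.26 -0.09  9.71] M [-0.076  0.436 -0.036]
0.5 26.7 w 10.6 [0.52438 0.12639 0.04682] yaw 0.6248 F [-1.79 -0.02  9.65] M [-0.016  0.384 -0.052]
0.69 27.07 w 10.62 [0.52444 0.12643 0.04684] yaw 0.4348 F [-1.74  0.07  9.68] M [ 0.02   0.354 -0.048]
0.695 27.38 w 10.9 [0.52444 0.12644 0.04684] yaw 0.43 F [-1.62  0.12  9.61] M [0.036 0.32  0.012]
tau6 0.022235842479858547 0.00032700111647585847 Mz 0.04245404529701224 0.03761295731793884 [ 0.078  0.042  0.091  0.052  0.024 -0.032  0.083  0.033  0.057 -0.029
  0.049  0.062] [0.023 0.023 0.023 0.022 0.022 0.022 0.022 0.022 0.022 0.022 0.022 0.022]
```

Joint-6 torque is far cleaner (sd 0.0003) than the moment, so I'll step by it.

```bash
cat > turn.py <<'E'
from h import *
import sys
p=[.5233,.1261,.05362-.0085]; y0=1.1248
a,end=float(sys.argv[1]),float(sys.argv[2]); step=.006; T=[]; hist=[]; small=False
while a<end and manip.get_clock()<62:
    a+=.002 if small else step
    manip.movel(p,down(y0-a),speed=.1); t=manip.get_tau()[5]; m=np.mean([manip.get_moment()[2] for _ in range(3)])
    hist.append((round(a,4),round(t,4),round(m,3)))
    base=np.median(T[-8:]) if len(T)>=4 else None
    if base is None: T.append(t)
    else:
        if abs(t-base)>.02: small=True
        else: small=False; T.append(t)
        if abs(t-base)>.075: print("STOP felt",a,t-base); break
print(hist[:6],"...",hist[-9:]); rd("end",12); print("tau",manip.get_tau()[5])
E
python3 turn.py .695 .78
```

```text
[(0.701, np.float64(0.0321), np.float64(0.047)), (0.707, np.float64(0.032), np.float64(0.059)), (0.713, np.float64(0.032), np.float64(0.019)), (0.719, np.float64(0.032), np.float64(0.021)), (0.725, np.float64(0.032), np.float64(0.062)), (0.731, np.float64(0.032), np.float64(0.009))] ... [(0.737, np.float64(0.032), np.float64(-0.002)), (0.743, np.float64(0.0321), np.float64(0.019)), (0.749, np.float64(0.0321), np.float64(0.061)), (0.755, np.float64(0.0321), np.float64(0.028)), (0.761, np.float64(0.0321), np.float64(0.039)), (0.767, np.float64(0.0321), np.float64(0.03)), (0.773, np.float64(0.0321), np.float64(0.031)), (0.779, np.float64(0.0321), np.float64(0.001)), (0.785, np.float64(0.0321), np.float64(0.013))]
end 31.33 w 11.08 [0.52452 0.12645 0.04691] yaw 0.34 F [-1.5   0.51  9.58] M [0.043 0.315 0.016]
tau 0.019620608654804528
```

The torque holds a perfectly flat plateau (0.0321), so the stop will show clearly. Continuing with a tighter early-warning threshold.

```bash
sed -i 's/step=.006/step=.0065/; s/>.02: small/>.008: small/; s/<62/<64/' turn.py; python3 turn.py .785 1.49
```

```text
STOP felt 0.8504999999999997 0.07996525964699686
[(0.7915, np.float64(0.0307), np.float64(0.047)), (0.798, np.float64(0.0307), np.float64(0.023)), (0.8045, np.float64(0.0307), np.float64(-0.042)), (0.811, np.float64(0.0307), np.float64(-0.029)), (0.8175, np.float64(0.0307), np.float64(-0.003)), (0.824, np.float64(0.0376), np.float64(0.012))] ... [(0.8345, np.float64(0.0697), np.float64(0.043)), (0.8365, np.float64(0.0743), np.float64(0.068)), (0.8385, np.float64(0.079), np.float64(0.084)), (0.8405, np.float64(0.084), np.float64(0.121)), (0.8425, np.float64(0.0889), np.float64(0.12)), (0.8445, np.float64(0.0942), np.float64(0.077)), (0.8465, np.float64(0.0995), np.float64(0.093)), (0.8485, np.float64(0.105), np.float64(0.152)), (0.8505, np.float64(0.1106), np.float64(0.138))]
end 35.68 w 10.87 [0.52453 0.12646 0.0469 ] yaw 0.2747 F [-1.32 -0.05  9.54] M [0.041 0.277 0.111]
tau 0.10666060494259
```

The stop was felt: the torque broke from its plateau at about 0.822 rad and climbed smoothly to about 0.08 N m above friction, well under the limit. Holding light torque, I'll let it rise, release, and retreat straight up.

```bash
python3 - <<'E'
from h import *
p=[.5236,.1262]; o=down(1.1248-.8505)
for z in(.0475,.0497): print(manip.movel([*p,z],speed=.02,until_force=8)); rd(z,8)
manip.command_gripper(.026); rd("open",8)
q=manip.get_tool_pos(); manip.movel([.5243,.1263,.0535],speed=.05)
manip.movel([.5243,.1263,.15],speed=.1); rd("up",4)
yaw=-.114+np.pi/2
manip.goto([.5301,.12728,.15],down(yaw)); manip.wait(.3); wsnap("w5"); print(manip.get_clock())
from ov import *
s=load("w5"); overlay(s,(.5242,.1262,-.114),-.446-.822,191,131,130,100,6,"c8",drop=2)
E
```

```text
False
0.0475 36.02 w 11.08 [0.52457 0.12645 0.04911] yaw 0.2747 F [-2.51 -0.32  9.55] M [-0.038  0.429  0.112]
False
0.0497 36.34 w 10.59 [0.52453 0.12648 0.05091] yaw 0.2747 F [-1.1   0.25  6.84] M [0.023 0.135 0.092]
open 36.71 w 25.91 [0.52339 0.12617 0.04931] yaw 0.2743 F [ 0.03 -0.09  0.05] M [-0.004 -0.004  0.017]
up 38.11 w 26.02 [0.52387 0.12622 0.14902] yaw 0.2743 F [-0.36  0.35  0.42] M [ 0.022 -0.013 -0.021]
39.55
```

View pics/c8.png

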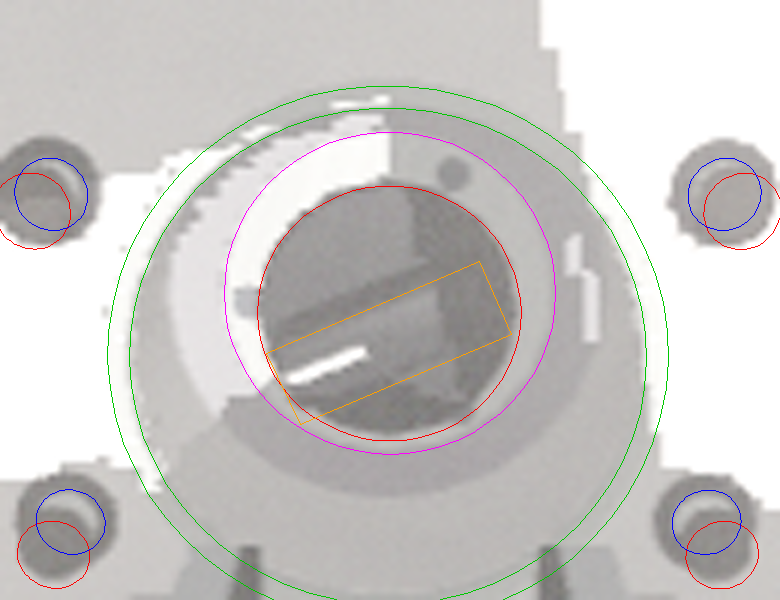

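The knob now lies turned, matching the predicted outline at 0.822 rad. While rising it still pushed up with 6.8 N at 2.6 mm below its start, so it rose past the 5 mm "not caught" level. The gripper is clear of everything, so I'll hand in.

```bash
python3 - <<'E'
from h import *
manip.movel([.5301,.12728,.22],speed=.12); rd("final",4); manip.finish_job()
E
```

```text
final 40.32 w 25.9 [0.5297  0.12721 0.21882] yaw 1.4567 F [-0.26 -0.08 -0.08] M [ 0.017 -0.021 -0.004]
the job is handed in; nothing more can be done
```

The job is done and handed in at 40.3 s of the 70 s allowed.

- **Pan:** I lifted the steel pan off its pillars and set it down by feel, same way up, on the clear bench at about (0.47, -0.25). The top view taken after release showed it lying flat there. I did not touch the green plate, the flask or the brass weights.
- **Lock:** I gripped the knob's bar and pressed it until I just felt the padded floor, at about 12 N. I backed off slightly and turned it clockwise until joint 6's torque left its flat plateau, at about 0.82 rad. I stopped about 0.08 N m above the turning friction, against a limit of 0.2.
- **Last checks:** On release the knob still pushed up with 6.8 N at about 2.6 mm below its start, so it had risen past the 5 mm level where an uncaught knob rests. The last picture shows the bar at the expected angle. I confirmed the final 2 mm rest height only by this force reading, not in a picture.
- **Disagreements:**
  - The wrist camera's scale came out 2–4 % off, about 1 mm, which the fits absorbed.
  - Early moment readings during the turn were too noisy to use, so I relied on joint-6 torque.
  - A sideways force of up to about 6 N appeared while pressing; I reduced it by shifting the tool's target.

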